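Set the depth dial by its clicks and press the locking pin home

ROBOT

A 6-joint arm with a two-finger parallel gripper is mounted at the origin on a cart in front of the work surface, level with it; the furniture and walls round the work are solid. World frame = base frame: x ahead of the robot, y to its left, z up, the work surface at z = 0. Lengths are in m, angles in rad, forces in N, time in s.
With the tool pointing down it reaches from about 0.3 to 0.875 m from the base axis. Payload 6.4 kg.
Tool frame: the origin (TCP) lies between the finger pads; the fingertips stand 19 mm ahead of it and the grasp point (between the pads) is the TCP (ctrl.tips_ahead is the z of the fingertips in the tool frame, in m); z points along the fingers, y is the line along which they close (so a half turn about z gives the same grasp; the last joint's range is limited). The gripper opens to 85 mm and grips with 20 to 120 N. Pads are 22 mm wide; open, the fingers measure 114 mm over their backs; the gripper's body (76 mm by 85 mm) begins 54 mm behind the grasp point. The pads swing forward as they close: fully open they stand 13 mm farther back than shut.
Start: joints at [0.967, 0.181, 1.607, -0, 1.354, -0.206], TCP at [0.223, 0.53, 0.25] pointing down, gripper open.
Joint ranges: [-2.99, 2.99], [-0.89, 2.07], [0.3, 2.58], [-1.14, 4.28], [0, 2.63], [-3.12, 3.12]. Speed limits (rad/s): [2.57, 2.57, 3.01, 3.14, 3.14, 3.14].

INTERFACE

Orientations are given as a unit quaternion [w, x, y, z].
In Python, from bench import readout, vision, ctrl gives the robot as it stands.
- The arm moves only by the tool play_rows, never from a script. Its arguments are lists of equal length, an entry for each row: "xyz": the shift along the tool's x, y, z in mm, a list of three; "rot": the turn, a rotation vector about the tool's x, y, z in rad, a list of three; "grip": the opening, from 0 (shut) to 1 (fully open). In form: {"xyz": [[x, y, z], ...], "rot": [[rx, ry, rz], ...], "grip": [grip, ...]}. A call has exactly 10 rows; each row is the pose to reach, as a shift and turn from the pose commanded when the call began, along the tool's axes at that moment; what a row does not reach only later rows make up. A row lasts 1/8 s, in which the tool goes at most 62.5 mm and 10.7 degrees, less where a joint would pass 70% of its speed; a pose out of reach is approached as far as the arm can. A call with a gripper value outside its range is refused whole. The fingers move at their own pace and stop on an object; the grip force is fixed at half the most. Time passes only in rows, so rows that repeat a pose let the fingers close, or fill a call up. It gives the time, the measured TCP pose, the force, the opening and the grip force at its end, in the units of the state.
- readout.get_obs(): the state, without advancing time (a new reading comes with each control period).
- vision.camera(name): name is "scene" or "side" or "wrist"; returns a dict with "color" (384x512x3 uint8, red, green, blue), "depth" (384x512 float32, m along the optical axis (not along the pixel's ray), 0 where there is no reading), "camera_matrix" (3x3 intrinsics, pixels), "extrinsics" (4x4, takes a point from camera to world coordinates); the wrist camera has in their place "hand_eye" (4x4, takes a point from camera to tool coordinates, whose origin is the TCP and whose axes are the flange's). Camera axes: x right, y down, z forward; pixel columns grow to the right and rows downward; lengths in m; the calibration is good to about 2 mm. A picture is of the moment at which its call begins: read the wrist's pose just before it.
- ctrl.hand_in(): hands the job in; it is judged then, once.
The state is a dict: "time_s": time; "q": joint angles; "dq": joint speeds; "joint_efforts": joint torques, N m; "eef_pos": TCP position; "eef_rot": TCP orientation; "wrist_force": force on the tool from outside, world axes, zero at the start; "torque": the same for the moment, N m; "opening": opening from 0.0 (shut) to 1.0 (fully open); "grasp_force": force on a finger pad.
Only numpy, scipy, OpenCV 4.12 (cv2) and the standard library are available. Lean on these libraries where they do the work, as an engineer would, in place of code of your own. Each camera call takes 0.05 s, during which the arm holds its last target. There are 200 camera calls.

TASK

On the small bench press, set the depth dial to its fourth click clockwise (seen from above) from the anticlockwise stop, feeling for the stop without forcing it; the dial has no scale, so count its clicks by feel. Only then press the spring cap of the ram straight down until the ram stands firmly on its stop, without crushing the cap's spring, so that the locking pin goes into the teal handle to the depth of that step, and let go. Leave the other things on the bench where they are.

Things in the scene. Friction and masses are not known exactly. Their poses are not given: they have to be found in the camera images.
- press: bench press fixed to the bench, dark steel base plate 130 (x) x 320 (y) x 12. Origin at bench level on the plate's middle line, 25 from its middle towards +y. In its frame a round grey housing (108 across, top 78 high) with the dial stands at y = +70; the ram in its grey frame (110 high) at y = -80, a teal handle (170 x 31 x 23) held under it
- dial_grip (a point): point on the dial's upright axis at the height to grip it, 107 above the bench; fixed to the press, it does not turn with the dial (nothing measures the dial's angle). The dial is a round black fluted knob without marks, 56 across over its flutes, from 87 to 123 above the bench, free all round. It starts on an unknown click, 1 to 3 clockwise of the anticlockwise stop
- detents (a point): middle of the housing's top, under the dial, 78 above the bench. The clicks inside are UNEVENLY spaced, by angles not known beforehand; between two the torque rises to about 0.3 to 0.6 N m against the turning, then drops fast and changes sign as the dial snaps over. The click on which the dial rests at the stop is number 0, six more follow; let go, the dial centres itself in its click
- dial_stop (a joint): give of the sprung anticlockwise stop in the housing, rad: 0 untouched; the dial meets it about 2 degrees before the middle of click 0; it yields 0.063 rad per N m. More than 0.125 (about 2 N m on the dial) is forcing it
- cap_top (a point): middle of the flat top of the ram's round black spring cap (32 across), 166 above the bench when up; it goes straight down with the ram. The dial sets the ram's stop: each click clockwise lets it go 3 mm deeper
- ram_cap (a joint): compression of the cap's spring, m: 0 unloaded, 3 N per mm, so it shows the pressing force. The ram goes down against 2 to 7 N (return spring and pin); on its stop 12 N (0.004) is firm, more than 25 N (0.0085) crushes the spring. The ram springs up when let go
- lock_pin (a joint): how deep the steel pin (10 across) under the ram is pushed into the teal handle, m: 0 at the start, standing 23 out of it; the ram meets it after 5 mm of travel; it stays where it is left and cannot be pulled out. With the dial on click n the ram drives it to 3 + 3 n mm: 15 mm on the fourth
- mug: white mug, 97 high, about 81 across, handle to its own -y; origin under it (bystander)
- header_cards: pile of blank grey cards, 157 x 120 x 11; origin under its centre (bystander)
- marker: white felt marker with dark cap, 147 long, lying along its x; origin under its middle (bystander)
- screwdriver: screwdriver with red handle, 201 long, 26 thick, lying along its x; origin under its middle (bystander)
- glue_bottle: white squeeze bottle with red nozzle, 42 across, 121 high; origin under its centre (bystander)
- grip_2: loose teal handle, 170 x 31 x 23, lying along its x on the bench in front of the press; origin under its middle (bystander)

How it is judged:
On the way:
1. the ram is pressed firmly onto its stop (cap spring over 4 mm, 12 N) with the pin at 15 mm, give or take 1.4 mm (value of joint ram_cap above 0.004 m and value of joint lock_pin between 0.0136 and 0.0164 m), for 0.1 s.
At the end, for the whole second after the job is handed in: the pin is 15 mm deep in the handle, give or take 1.4 mm; the cap is let go (its spring under 1 mm) and the dial does not press on its stop (under 0.02 rad) (value of joint lock_pin between 0.0136 and 0.0164 m and value of joint ram_cap below 0.001 m and value of joint dial_stop below 0.02 rad); the robot touches nothing.
It fails at once if the dial forced against its stop (more than 0.125 rad, about 2 N m) (value of joint dial_stop above 0.125 rad).
It fails at once if the cap's spring crushed (more than 8.5 mm, 25 N) (value of joint ram_cap above 0.0085 m).
It fails at once if the ram pressed home (more than 15 N) on a shallower click (value of joint ram_cap above 0.005 m and value of joint lock_pin below 0.013 m).
It fails at once if a bystander moved more than 30 mm (distance of any of mug, header_cards, marker, screwdriver, glue_bottle, grip_2 from where it was at the start of the episode above 0.03 m).
It also fails if it takes over 72 s, if anything falls off the work surface, if the arm or the gripper's body presses on something with over 40 N, if the wrist force passes 120 N, or if a joint passes its speed limit or range.

## Working session

There is one attempt and no reset: what is moved stays moved. The work goes in short steps, Python scripts to look and compute and a tool call to move; the robot and the scene stay as the last step left them, time stands still between calls to the robot, and variables do not carry over. Pictures are saved under pics/ and viewed, at most 10 in all, crops included, and the job is handed in when it is done.

Besides the shell and the picture viewer there is one more tool, called after "Request:" as a command line: name --argument value ..., lists and objects as JSON in quotes. play_rows: Moves the arm, as the interface text tells. Its arguments: {"type":"object","properties":{"xyz":{"type":"array","items":{"type":"array","items":{"type":"number"}}},"rot":{"type":"array","items":{"type":"array","items":{"type":"number"}}},"grip":{"type":"array","items":{"type":"number"}}},"required":["xyz","rot","grip"]}

```bash
mkdir -p pics
python3 - <<'E'
from bench import readout, vision, ctrl
import cv2, numpy as np
o=readout.get_obs(); print(o)
for n in ["scene","side"]:
    c=vision.camera(n); cv2.imwrite(f"pics/{n}.png",c["color"][:,:,::-1]); np.savez(f"{n}.npz",**c)
    print(n,np.round(c["extrinsics"],3).tolist(),c["camera_matrix"][0,0])
E
```

```text
{'time_s': 0.0, 'q': array([ 9.66727304e-01,  1.81531931e-01,  1.60804811e+00, -1.85999170e-05,
        1.35379293e+00, -2.06308438e-01]), 'dq': array([-1.27784936e-03,  2.25181765e-05,  1.51965996e-03, -1.18791110e-03,
       -1.23105152e-03, -6.48857943e-04]), 'joint_efforts': array([-1.19068147e-05, -4.44878733e+01, -3.51330650e+01, -3.58618690e-04,
        9.08279268e-03, -7.01376894e-05]), 'eef_pos': array([0.22241033, 0.52966069, 0.24936987]), 'eef_rot': array([-3.42548472e-04,  1.97569769e-01,  9.80288424e-01, -8.21659310e-04]), 'wrist_force': array([ 0.31603335,  0.21524475, -0.31297756]), 'torque': array([-0.05960763,  0.02338985, -0.02946388]), 'grasp_force': 0.0, 'opening': 0.9949520232954902}
scene [[0.573, -0.613, 0.544, -0.118], [-0.819, -0.415, 0.396, -0.501], [-0.017, -0.673, -0.74, 1.04], [0.0, 0.0, 0.0, 1.0]] 466.82642283228796
side [[0.969, -0.138, 0.205, 0.302], [-0.246, -0.579, 0.777, -0.833], [0.011, -0.803, -0.595, 0.769], [0.0, 0.0, 0.0, 1.0]] 397.7310130292092
```

View pics/scene.png

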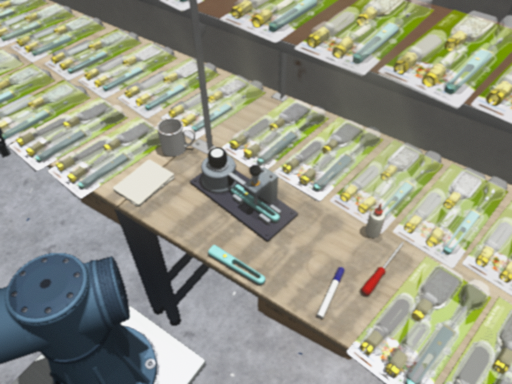

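View pics/side.png

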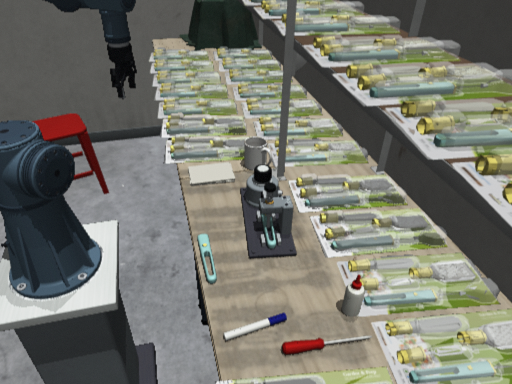

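The scene picture shows the dial at about (217,155), the ram frame at about (265,183) and a grey post behind it at about (205,120). In the side picture the dial is at (262,172) and the ram frame at about (272,205). The mug stands beyond the dial.

```bash
cat > h.py <<'E'
import numpy as np
def cloud(c,T):
    d=c["depth"];K=c["camera_matrix"];v,u=np.indices(d.shape)
    p=np.stack([(u-K[0,2])/K[0,0]*d,(v-K[1,2])/K[1,1]*d,d],-1)
    return p@T[:3,:3].T+T[:3,3]
E
python3 - <<'E'
import numpy as np,cv2
from h import cloud
for n,box in [("scene",(140,240,170,310)),("side",(150,265,235,305))]:
    c=np.load(n+".npz"); P=cloud(c,c["extrinsics"]); r0,r1,c0,c1=box
    p=P[r0:r1,c0:c1].reshape(-1,3); col=c["color"][r0:r1,c0:c1].reshape(-1,3).astype(int)
    ok=c["depth"][r0:r1,c0:c1].ravel()>0
    dark=(col.max(1)<60)
    for nm,lo,hi in [("plate",.006,.018),("dialtop",.117,.129),("captop",.158,.174)]:
        m=ok&dark&(p[:,2]>lo)&(p[:,2]<hi)
        if nm=="plate":
            q=p[m]; rect=cv2.minAreaRect(q[:,:2].astype(np.float32)); print(n,nm,m.sum(),rect)
        else: print(n,nm,m.sum(),p[m].mean(0).round(3) if m.any() else None,p[m].min(0).round(3) if m.any() else None,p[m].max(0).round(3)if m.any() else None)
    m=ok&(p[:,2]>.11)&(p[:,2]<.3); q=p[m]
    print("tall pts",np.c_[q,col[m]][::12].round(3).tolist()[:25])
    im=c["color"][r0-15:r1+5,c0-10:c1+10,::-1]; cv2.imwrite(f"pics/{n}_c.png",cv2.resize(im,None,fx=4,fy=4,interpolation=cv2.INTER_CUBIC))
E
```

```text
scene plate 208 ((0.5627455711364746, 0.051766544580459595), (0.2918984889984131, 0.10231414437294006), 82.6202621459961)
scene dialtop 46 [0.58  0.133 0.12 ] [0.565 0.118 0.117] [0.606 0.16  0.123]
scene captop 61 [ 0.567 -0.008  0.163] [ 0.555 -0.02   0.159] [0.579 0.006 0.168]
tall pts [[0.612, 0.163, 0.121, 144.0, 141.0, 135.0], [0.616, 0.148, 0.121, 117.0, 115.0, 111.0], [0.616, 0.148, 0.118, 174.0, 179.0, 177.0], [0.603, 0.148, 0.123, 240.0, 241.0, 241.0], [0.592, 0.158, 0.123, 216.0, 219.0, 217.0], [0.613, 0.131, 0.121, 87.0, 86.0, 87.0], [0.601, 0.139, 0.123, 236.0, 238.0, 237.0], [0.588, 0.154, 0.121, 238.0, 240.0, 239.0], [0.606, 0.125, 0.123, 53.0, 54.0, 52.0], [0.593, 0.14, 0.121, 237.0, 239.0, 238.0], [0.581, 0.153, 0.119, 140.0, 143.0, 139.0], [0.598, 0.123, 0.122, 68.0, 69.0, 67.0], [0.581, 0.134, 0.126, 228.0, 231.0, 227.0], [0.57, 0.155, 0.119, 78.0, 79.0, 73.0], [0.589, 0.127, 0.12, 86.0, 88.0, 85.0], [0.575, 0.141, 0.119, 47.0, 46.0, 44.0], [0.599, 0.117, 0.113, 44.0, 43.0, 40.0], [0.579, 0.123, 0.122, 43.0, 42.0, 40.0], [0.577, 0.128, 0.116, 41.0, 41.0, 37.0], [0.
[... 859 characters left out ...]
5, 22.0, 23.0, 22.0], [0.596, 0.128, 0.127, 208.0, 214.0, 211.0], [0.578, 0.132, 0.123, 31.0, 34.0, 34.0], [0.615, 0.127, 0.121, 11.0, 13.0, 14.0], [0.595, 0.124, 0.122, 40.0, 41.0, 40.0], [0.58, 0.127, 0.119, 6.0, 7.0, 8.0], [0.57, 0.134, 0.113, 2.0, 2.0, 3.0], [0.609, 0.126, 0.112, 5.0, 6.0, 9.0], [0.604, 0.12, 0.113, 5.0, 6.0, 7.0], [0.583, 0.008, 0.165, 93.0, 99.0, 102.0], [0.564, 0.0, 0.167, 18.0, 19.0, 20.0], [0.564, -0.002, 0.165, 17.0, 20.0, 19.0], [0.562, -0.007, 0.166, 16.0, 18.0, 19.0], [0.56, -0.013, 0.167, 14.0, 15.0, 16.0], [0.56, -0.013, 0.164, 5.0, 8.0, 8.0], [0.563, -0.013, 0.16, 1.0, 0.0, 2.0], [0.566, -0.015, 0.157, 7.0, 8.0, 9.0], [0.576, -0.018, 0.154, 10.0, 12.0, 12.0]]
```

View pics/scene_c.png

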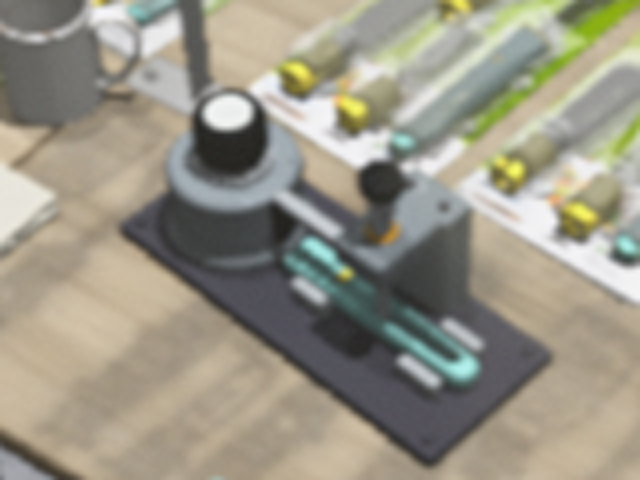

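The crop shows the dial with its white top at crop (228,115), the cap at (380,182), and the post's foot just behind the dial at (160,80). I need the post's position, then I'll move.

Run:
```python
import numpy as np,cv2
from h import cloud
from bench import readout
from scipy.spatial.transform import Rotation as R
for n in ("scene","side"):
    c=np.load(n+".npz"); P=cloud(c,c["extrinsics"]).reshape(-1,3)
    m=(c["depth"].ravel()>0)&(P[:,0]>.45)&(P[:,0]<.85)&(P[:,1]>-.15)&(P[:,1]<.35)&(P[:,2]>.18)&(P[:,2]<.6)
    q=P[m]; print(n,m.sum(), [(round(z,2),q[(q[:,2]>=z)&(q[:,2]<z+.06)][:,:2].mean(0).round(3).tolist(),q[(q[:,2]>=z)&(q[:,2]<z+.06)][:,:2].std(0).round(3).tolist()) for z in (.18,.3,.4,.5) if ((q[:,2]>=z)&(q[:,2]<z+.06)).any()])
    m=(c["depth"].ravel()>0)&(np.hypot(P[:,0]-.593,P[:,1]-.14)<.04)&(P[:,2]>.095)&(P[:,2]<.13)
    q=P[m]; print("dial",q.min(0).round(3),q.max(0).round(3),cv2.minEnclosingCircle(q[:,:2].astype(np.float32)))
    m=(c["depth"].ravel()>0)&(np.hypot(P[:,0]-.571,P[:,1]+.006)<.03)&(P[:,2]>.158)
    q=P[m]; print("cap",q.min(0).round(3),q.max(0).round(3),cv2.minEnclosingCircle(q[:,:2].astype(np.float32)))
o=readout.get_obs(); r=R.from_quat(o["eef_rot"][[1,2,3,0]]); print(r.as_matrix().round(4))
d=np.array([.593,.140,.25])-o["eef_pos"]; print(r.inv().apply(d)*1000)
```

```text
scene 8150 [(0.18, [0.694, 0.262], [0.008, 0.005]), (0.3, [0.694, 0.262], [0.008, 0.005]), (0.4, [0.708, 0.108], [0.012, 0.137]), (0.5, [0.752, -0.03], [0.015, 0.106])]
dial [0.564 0.116 0.095] [0.619 0.17  0.128] ((0.593183696269989, 0.14446093142032623), 0.029085839167237282)
cap [ 0.555 -0.02   0.158] [0.586 0.013 0.168] ((0.5705232620239258, -0.0033850413747131824), 0.01696402207016945)
side 6365 [(0.18, [0.696, 0.262], [0.008, 0.002]), (0.3, [0.699, 0.264], [0.011, 0.008]), (0.4, [0.708, 0.122], [0.01, 0.137]), (0.5, [0.731, 0.1], [0.033, 0.163])]
dial [0.569 0.116 0.095] [0.623 0.169 0.127] ((0.5959111452102661, 0.14272554218769073), 0.027979126200079918)
cap [ 0.558 -0.019  0.158] [0.587 0.01  0.169] ((0.5733681321144104, -0.004612476099282503), 0.016333600506186485)
[[-9.219e-01  3.874e-01 -9.000e-04]
 [ 3.874e-01  9.219e-01 -1.300e-03]
 [ 3.000e-04 -1.600e-03 -1.000e+00]]
[-4.92567806e+02 -2.15759633e+02 -3.44918317e-01]
```

Both cameras agree: dial about (0.594, 0.143), cap about (0.572, -0.004), 149 mm apart where 150 is expected. The post at (0.695, 0.262) is clear. I'll go above the dial.

Request:
play_rows --xyz '[[-55,-24,0],[-110,-47,0],[-165,-71,0],[-220,-95,0],[-275,-118,0],[-330,-142,0],[-385,-166,0],[-440,-189,0],[-493,-212,0],[-493,-212,0]]' --rot '[[0,0,0.1],[0,0,0.2],[0,0,0.3],[0,0,0.4],[0,0,0.5],[0,0,0.6],[0,0,0.7],[0,0,0.8],[0,0,0.9],[0,0,0.9]]' --grip '[1,1,1,1,1,1,1,1,1,1]'

```text
time_s: 1.35
eef_pos: [0.5971, 0.1401, 0.2494]
eef_rot: [0.0, 0.607, 0.795, -0.0]
wrist_force: [-0.6, 1.0, -0.9]
opening: 1.003
grasp_force: 0.0
```

```bash
cat >> h.py <<'E'
from scipy.spatial.transform import Rotation as R
def pose(o):
    T=np.eye(4); T[:3,:3]=R.from_quat(o["eef_rot"][[1,2,3,0]]).as_matrix(); T[:3,3]=o["eef_pos"]; return T
E
python3 - <<'E'
import numpy as np,cv2
from h import *
from bench import readout,vision
o=readout.get_obs(); c=vision.camera("wrist"); T=pose(o); print(o["q"].round(3),o["eef_pos"],o["wrist_force"],o["torque"])
P=cloud(c,T@c["hand_eye"]).reshape(-1,3); ok=c["depth"].ravel()>0
for nm,x,y,r,lo,hi in (("dial",.594,.143,.05,.095,.14),("cap",.572,-.004,.03,.155,.18)):
    q=P[ok&(np.hypot(P[:,0]-x,P[:,1]-y)<r)&(P[:,2]>lo)&(P[:,2]<hi)]
    if len(q)>20: print(nm,len(q),q.min(0),q.max(0),cv2.minEnclosingCircle(q[:,:2].astype(np.float32)))
print(T[:3,:3].round(3)); cv2.imwrite("pics/w1.png",c["color"][:,:,::-1])
E
```

```text
[ 3.800e-02  2.660e-01  1.507e+00 -1.000e-03  1.369e+00 -2.300e-01] [0.59710832 0.14008071 0.24936557] [-0.55953446  0.99063013 -0.85770269] [ 0.01087035 -0.00055374 -0.03326236]
dial 2492 [0.5687096  0.11697575 0.09507781] [0.62328784 0.17158626 0.12650161] ((0.5960830450057983, 0.14424747228622437), 0.02780441753566265)
cap 662 [ 0.55734937 -0.0158282   0.15504661] [0.58777032 0.01260419 0.16785469] ((0.5726469159126282, -0.0014580178540199995), 0.015397564508020878)
[[-0.264  0.964 -0.001]
 [ 0.964  0.264 -0.001]
 [-0.001 -0.001 -1.   ]]
```

View pics/w1.png

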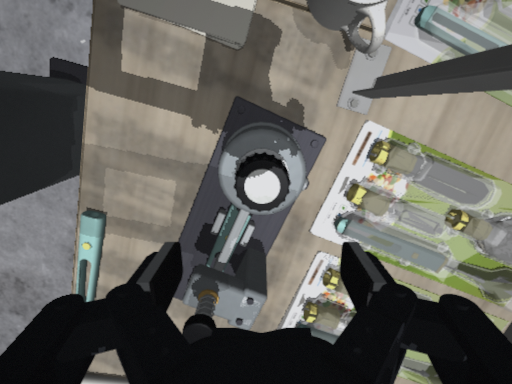

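The wrist view shows the dial at about (262,185), clear of the fingers' descent path, and the cap at (200,330). The dial radius fits (27.8 mm), so I'll descend with a 4 mm correction in x and grip.

Request:
play_rows --xyz '[[4,0,45],[4,0,90],[4,0,125],[4,0,142],[4,0,142],[4,0,142],[4,0,142],[4,0,142],[4,0,142],[4,0,142]]' --rot '[[0,0,0],[0,0,0],[0,0,0],[0,0,0],[0,0,0],[0,0,0],[0,0,0],[0,0,0],[0,0,0],[0,0,0]]' --grip '[1,1,1,1,1,0.5,0.4,0.3,0.2,0.2]'

```text
time_s: 2.65
eef_pos: [0.5955, 0.1478, 0.1105]
eef_rot: [0.001, 0.604, 0.797, 0.001]
wrist_force: [-0.1, 1.2, 6.5]
opening: 0.593
grasp_force: 62.5
```

```bash
cat > s.py <<'E'
from bench import readout
from h import *
o=readout.get_obs(); T=pose(o)
print(round(o["time_s"],2),"yaw",round(np.degrees(np.arctan2(T[1,0],T[0,0])),2),"q6",round(np.degrees(o["q"][5]),2),"F",o["wrist_force"].round(1),"M",o["torque"].round(3),"pos",o["eef_pos"].round(4),"op",round(o["opening"],3),"gf",round(o["grasp_force"],1),"e6",o["joint_efforts"][[0,5]].round(3))
E
python3 s.py
```

```text
2.65 yaw 105.64 q6 -12.79 F [-0.1  1.2  6.5] M [ 0.11   0.278 -0.049] pos [0.5955 0.1478 0.1105] op 0.593 gf 62.5 e6 [-0.67   0.009]
```

TCP is about 4 mm past the axis in y, because the previous reading lagged. I'll open, correct and regrip.

Request:
play_rows --xyz '[[0,0,0],[0,0,0],[-3.5,0,3],[-3.5,0,3],[-3.5,0,3],[-3.5,0,3],[-3.5,0,3],[-3.5,0,3],[-3.5,0,3],[-3.5,0,3]]' --rot '[[0,0,0],[0,0,0],[0,0,0],[0,0,0],[0,0,0],[0,0,0],[0,0,0],[0,0,0],[0,0,0],[0,0,0]]' --grip '[0.8,0.8,0.8,0.8,0.8,0.5,0.3,0.2,0.2,0.2]'

```text
time_s: 3.9
eef_pos: [0.5963, 0.1445, 0.1061]
eef_rot: [0.001, 0.604, 0.797, 0.001]
wrist_force: [4.9, 2.2, -0.3]
opening: 0.598
grasp_force: 64.6
```

```bash
python3 s.py
```

```text
3.9 yaw 105.64 q6 -13.11 F [ 4.9  2.2 -0.3] M [ 0.194 -0.503  0.02 ] pos [0.5963 0.1445 0.1061] op 0.598 gf 64.6 e6 [-0.532 -0.007]
```

Request:
play_rows --xyz '[[0,0,0],[0,0,0],[0,0,0],[0,0,0],[0,0,0],[0,0,0],[0,0,0],[0,0,0],[0,0,0],[0,0,0]]' --rot '[[0,0,-0.02],[0,0,-0.04],[0,0,-0.06],[0,0,-0.08],[0,0,-0.1],[0,0,-0.1],[0,0,-0.1],[0,0,-0.1],[0,0,-0.1],[0,0,-0.1]]' --grip '[0.2,0.2,0.2,0.2,0.2,0.2,0.2,0.2,0.2,0.2]'

```text
time_s: 5.15
eef_pos: [0.5963, 0.1446, 0.106]
eef_rot: [0.001, 0.563, 0.826, 0.001]
wrist_force: [4.3, 1.6, -0.3]
opening: 0.595
grasp_force: 64.6
```

```bash
python3 s.py
```

```text
5.15 yaw 111.41 q6 -18.87 F [ 4.3  1.6 -0.3] M [ 0.255 -0.506  0.28 ] pos [0.5963 0.1446 0.106 ] op 0.595 gf 64.6 e6 [-0.924  0.286]
```

Request:
play_rows --xyz '[[0,0,0],[0,0,0],[0,0,0],[0,0,0],[0,0,0],[0,0,0],[0,0,0],[0,0,0],[0,0,0],[0,0,0]]' --rot '[[0,0,-0.02],[0,0,-0.04],[0,0,-0.06],[0,0,-0.07],[0,0,-0.07],[0,0,-0.07],[0,0,-0.07],[0,0,-0.07],[0,0,-0.07],[0,0,-0.07]]' --grip '[0.2,0.2,0.2,0.2,0.2,0.2,0.2,0.2,0.2,0.2]'

```text
time_s: 6.4
eef_pos: [0.5962, 0.1445, 0.106]
eef_rot: [0.001, 0.534, 0.845, 0.001]
wrist_force: [4.3, 1.8, -0.7]
opening: 0.594
grasp_force: 64.6
```

```bash
python3 s.py
```

```text
6.4 yaw 115.39 q6 -22.86 F [ 4.3  1.8 -0.7] M [ 0.202 -0.57   0.067] pos [0.5962 0.1445 0.106 ] op 0.594 gf 64.6 e6 [-0.6    0.044]
```

Request:
play_rows --xyz '[[0,0,0],[0,0,0],[0,0,0],[0,0,0],[0,0,0],[0,0,0],[0,0,0],[0,0,0],[0,0,0],[0,0,0]]' --rot '[[0,0,-0.02],[0,0,-0.04],[0,0,-0.06],[0,0,-0.06],[0,0,-0.06],[0,0,-0.06],[0,0,-0.06],[0,0,-0.06],[0,0,-0.06],[0,0,-0.06]]' --grip '[0.2,0.2,0.2,0.2,0.2,0.2,0.2,0.2,0.2,0.2]'

```text
time_s: 7.65
eef_pos: [0.5962, 0.1444, 0.1061]
eef_rot: [0.001, 0.509, 0.861, 0.001]
wrist_force: [5.4, 1.3, -0.5]
opening: 0.595
grasp_force: 64.7
```

```bash
python3 s.py
```

```text
7.65 yaw 118.76 q6 -26.26 F [ 5.4  1.3 -0.5] M [ 0.228 -0.511 -0.448] pos [0.5962 0.1444 0.1061] op 0.595 gf 64.7 e6 [ 0.045 -0.465]
```

Request:
play_rows --xyz '[[0,0,0],[0,0,0],[0,0,0],[0,0,0],[0,0,0],[0,0,0],[0,0,0],[0,0,0],[0,0,0],[0,0,0]]' --rot '[[0,0,-0.01],[0,0,-0.02],[0,0,-0.03],[0,0,-0.03],[0,0,-0.03],[0,0,-0.03],[0,0,-0.03],[0,0,-0.03],[0,0,-0.03],[0,0,-0.03]]' --grip '[0.2,0.2,0.2,0.2,0.2,0.2,0.2,0.2,0.2,0.2]'

```text
time_s: 8.9
eef_pos: [0.5962, 0.1444, 0.1061]
eef_rot: [0.001, 0.496, 0.868, 0.001]
wrist_force: [5.0, 2.0, 0.3]
opening: 0.595
grasp_force: 64.7
```

```bash
python3 s.py
```

```text
8.9 yaw 120.49 q6 -27.98 F [5.  2.  0.3] M [ 0.202 -0.514 -0.417] pos [0.5962 0.1444 0.1061] op 0.595 gf 64.7 e6 [-0.037 -0.405]
```

Request:
play_rows --xyz '[[0,0,0],[0,0,0],[0,0,0],[0,0,0],[0,0,0],[0,0,0],[0,0,0],[0,0,0],[0,0,0],[0,0,0]]' --rot '[[0,0,-0.02],[0,0,-0.04],[0,0,-0.05],[0,0,-0.05],[0,0,-0.05],[0,0,-0.05],[0,0,-0.05],[0,0,-0.05],[0,0,-0.05],[0,0,-0.05]]' --grip '[0.2,0.2,0.2,0.2,0.2,0.2,0.2,0.2,0.2,0.2]'

```text
time_s: 10.15
eef_pos: [0.5962, 0.1444, 0.106]
eef_rot: [0.001, 0.474, 0.88, 0.001]
wrist_force: [5.2, 2.1, 0.3]
opening: 0.598
grasp_force: 64.7
```

```bash
python3 s.py
```

```text
10.15 yaw 123.39 q6 -30.86 F [5.2 2.1 0.3] M [ 0.23  -0.538 -0.312] pos [0.5962 0.1444 0.106 ] op 0.598 gf 64.7 e6 [-0.297 -0.212]
```

Request:
play_rows --xyz '[[0,0,0],[0,0,0],[0,0,0],[0,0,0],[0,0,0],[0,0,0],[0,0,0],[0,0,0],[0,0,0],[0,0,0]]' --rot '[[0,0,-0.02],[0,0,-0.04],[0,0,-0.05],[0,0,-0.05],[0,0,-0.05],[0,0,-0.05],[0,0,-0.05],[0,0,-0.05],[0,0,-0.05],[0,0,-0.05]]' --grip '[0.2,0.2,0.2,0.2,0.2,0.2,0.2,0.2,0.2,0.2]'

```text
time_s: 11.4
eef_pos: [0.5962, 0.1445, 0.1061]
eef_rot: [0.001, 0.452, 0.892, 0.001]
wrist_force: [5.7, 2.3, -1.0]
opening: 0.59
grasp_force: 64.7
```

```bash
python3 s.py
```

```text
11.4 yaw 126.28 q6 -33.75 F [ 5.7  2.3 -1. ] M [ 0.259 -0.557 -0.038] pos [0.5962 0.1445 0.1061] op 0.59 gf 64.7 e6 [-0.543 -0.026]
```

```bash
python3 - <<'E'
from bench import vision
import cv2
c=vision.camera("wrist"); cv2.imwrite("pics/g0.png",c["color"][:,:,::-1])
E
cat >> s.py <<'E'
from bench import vision
import cv2,sys
if len(sys.argv)>1:
    c=vision.camera("wrist"); cv2.imwrite(f"pics/{sys.argv[1]}.png",c["color"][:,:,::-1])
E
```

```text
(no output)
```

View pics/g0.png

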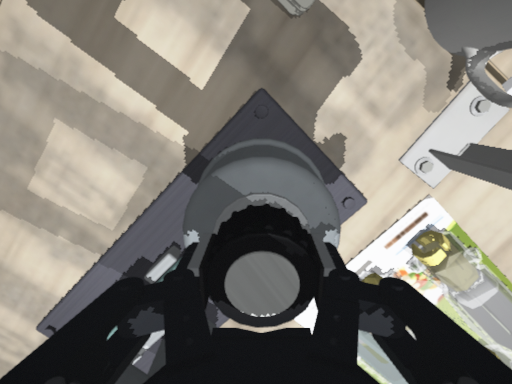

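Request:
play_rows --xyz '[[0,0,0],[0,0,0],[0,0,0],[0,0,0],[0,0,0],[0,0,0],[0,0,0],[0,0,0],[0,0,0],[0,0,0]]' --rot '[[0,0,-0.02],[0,0,-0.04],[0,0,-0.05],[0,0,-0.05],[0,0,-0.05],[0,0,-0.05],[0,0,-0.05],[0,0,-0.05],[0,0,-0.05],[0,0,-0.05]]' --grip '[0.2,0.2,0.2,0.2,0.2,0.2,0.2,0.2,0.2,0.2]'

```text
time_s: 12.7
eef_pos: [0.5962, 0.1445, 0.1061]
eef_rot: [0.001, 0.429, 0.903, 0.001]
wrist_force: [5.1, 2.0, 0.1]
opening: 0.594
grasp_force: 64.7
```

```bash
python3 s.py g1
```

```text
12.7 yaw 129.17 q6 -36.63 F [5.1 2.  0.1] M [ 0.233 -0.567  0.167] pos [0.5962 0.1445 0.1061] op 0.594 gf 64.7 e6 [-0.78   0.156]
```

The picture shows the dial gripped centrally, with its flutes visible along the back edge at about (220–310, 210). They serve as a slip check.

```bash
cat > fl.py <<'E'
import cv2,numpy as np,sys
def prof(n):
    g=cv2.imread(f"pics/{n}.png",0)[195:250,205:320].astype(float); return g
a=prof(sys.argv[1])
for n in sys.argv[2:]:
    b=prof(n); w=np.hanning(115)[None]*np.ones((55,1))
    print(n,"meandiff",np.abs(a-b).mean().round(2),cv2.phaseCorrelate(a[5:40,10:105].copy(),b[5:40,10:105].copy()))
E
python3 fl.py g0 g1
python3 - <<'E'
import cv2,numpy as np
v=[cv2.resize(cv2.imread(f"pics/{n}.png")[190:260,195:330],None,fx=4,fy=4,interpolation=cv2.INTER_CUBIC) for n in("g0","g1")]
v=[np.clip(x.astype(float)*1.8,0,255).astype(np.uint8) for x in v]
cv2.imwrite("pics/gg.png",np.vstack(v))
E
```

```text
g1 meandiff 2.03 ((-0.05364689797828959, 0.045071871480459436), 1.0210641339670379)
```

View pics/gg.png

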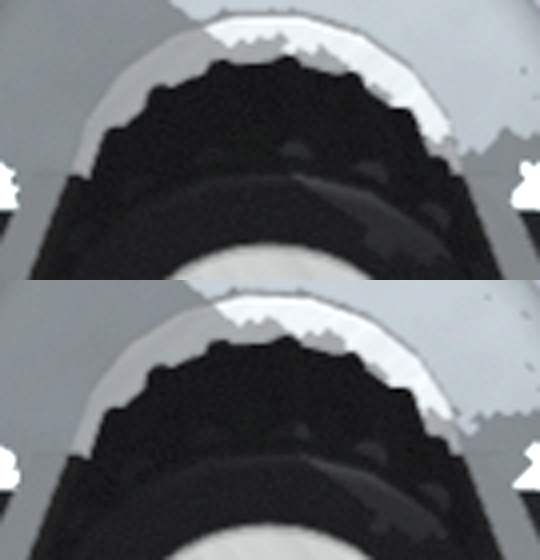

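No slip: the flutes sit at the same places in both pictures. The dial has passed the top at yaw of about 127, so I'll carry on.

Request:
play_rows --xyz '[[0,0,0],[0,0,0],[0,0,0],[0,0,0],[0,0,0],[0,0,0],[0,0,0],[0,0,0],[0,0,0],[0,0,0]]' --rot '[[0,0,-0.02],[0,0,-0.04],[0,0,-0.06],[0,0,-0.06],[0,0,-0.06],[0,0,-0.06],[0,0,-0.06],[0,0,-0.06],[0,0,-0.06],[0,0,-0.06]]' --grip '[0.2,0.2,0.2,0.2,0.2,0.2,0.2,0.2,0.2,0.2]'

```text
time_s: 14.0
eef_pos: [0.5962, 0.1445, 0.106]
eef_rot: [0.001, 0.402, 0.916, 0.001]
wrist_force: [4.4, 3.1, 0.8]
opening: 0.592
grasp_force: 64.7
```

```bash
python3 s.py g2;python3 fl.py g0 g2
```

```text
14.0 yaw 132.64 q6 -40.09 F [4.4 3.1 0.8] M [ 0.244 -0.608  0.381] pos [0.5962 0.1445 0.106 ] op 0.592 gf 64.7 e6 [-1.097  0.398]
g2 meandiff 2.97 ((-0.17025228728032005, -0.00034547957442399024), 1.0120867646653917)
```

Request:
play_rows --xyz '[[0,0,0],[0,0,0],[0,0,0],[0,0,0],[0,0,0],[0,0,0],[0,0,0],[0,0,0],[0,0,0],[0,0,0]]' --rot '[[0,0,-0.02],[0,0,-0.04],[0,0,-0.06],[0,0,-0.07],[0,0,-0.07],[0,0,-0.07],[0,0,-0.07],[0,0,-0.07],[0,0,-0.07],[0,0,-0.07]]' --grip '[0.2,0.2,0.2,0.2,0.2,0.2,0.2,0.2,0.2,0.2]'

```text
time_s: 15.3
eef_pos: [0.5962, 0.1445, 0.106]
eef_rot: [0.001, 0.369, 0.929, 0.001]
wrist_force: [4.6, 2.0, 0.8]
opening: 0.595
grasp_force: 64.7
```

```bash
python3 s.py g3;python3 fl.py g0 g3
```

```text
15.3 yaw 136.63 q6 -44.09 F [4.6 2.  0.8] M [ 0.216 -0.587  0.229] pos [0.5962 0.1445 0.106 ] op 0.595 gf 64.7 e6 [-0.961  0.31 ]
g3 meandiff 3.81 ((-0.2422226908620786, -0.04610375043125359), 0.9943918674972634)
```

Request:
play_rows --xyz '[[0,0,0],[0,0,0],[0,0,0],[0,0,0],[0,0,0],[0,0,0],[0,0,0],[0,0,0],[0,0,0],[0,0,0]]' --rot '[[0,0,-0.02],[0,0,-0.04],[0,0,-0.06],[0,0,-0.07],[0,0,-0.07],[0,0,-0.07],[0,0,-0.07],[0,0,-0.07],[0,0,-0.07],[0,0,-0.07]]' --grip '[0.2,0.2,0.2,0.2,0.2,0.2,0.2,0.2,0.2,0.2]'

```text
time_s: 16.6
eef_pos: [0.5962, 0.1443, 0.1061]
eef_rot: [0.001, 0.338, 0.941, 0.001]
wrist_force: [5.2, 2.2, 0.9]
opening: 0.592
grasp_force: 64.7
```

```bash
python3 s.py
```

```text
16.6 yaw 140.53 q6 -48.02 F [5.2 2.2 0.9] M [ 0.267 -0.623 -0.579] pos [0.5962 0.1443 0.1061] op 0.592 gf 64.7 e6 [ 0.236 -0.599]
```

Request:
play_rows --xyz '[[0,0,0],[0,0,0],[0,0,0],[0,0,0],[0,0,0],[0,0,0],[0,0,0],[0,0,0],[0,0,0],[0,0,0]]' --rot '[[0,0,-0.01],[0,0,-0.02],[0,0,-0.03],[0,0,-0.035],[0,0,-0.035],[0,0,-0.035],[0,0,-0.035],[0,0,-0.035],[0,0,-0.035],[0,0,-0.035]]' --grip '[0.2,0.2,0.2,0.2,0.2,0.2,0.2,0.2,0.2,0.2]'

```text
time_s: 17.85
eef_pos: [0.5962, 0.1444, 0.1061]
eef_rot: [0.001, 0.321, 0.947, 0.001]
wrist_force: [4.5, 1.5, 0.4]
opening: 0.596
grasp_force: 64.7
```

```bash
python3 s.py
```

```text
17.85 yaw 142.5 q6 -50.0 F [4.5 1.5 0.4] M [ 0.162 -0.537 -0.899] pos [0.5962 0.1444 0.1061] op 0.596 gf 64.7 e6 [ 0.386 -0.876]
```

It reads −0.90 N·m, above any click's peak, so this is the stop, at about half the forcing limit. Click 0 is at yaw of about 138, the next click at about 116, and the start click at about 105.6, so the start was probably click 2. I'll go back clockwise and check this by finer feeling.

Request:
play_rows --xyz '[[0,0,0],[0,0,0],[0,0,0],[0,0,0],[0,0,0],[0,0,0],[0,0,0],[0,0,0],[0,0,0],[0,0,0]]' --rot '[[0,0,0.06],[0,0,0.12],[0,0,0.18],[0,0,0.24],[0,0,0.3],[0,0,0.36],[0,0,0.42],[0,0,0.48],[0,0,0.5],[0,0,0.5]]' --grip '[0.2,0.2,0.2,0.2,0.2,0.2,0.2,0.2,0.2,0.2]'

```text
time_s: 19.1
eef_pos: [0.5962, 0.1446, 0.1061]
eef_rot: [0.001, 0.545, 0.839, 0.001]
wrist_force: [5.6, 2.4, 0.3]
opening: 0.593
grasp_force: 64.7
```

```bash
python3 s.py g4; python3 fl.py g3 g4
```

```text
19.1 yaw 114.0 q6 -21.46 F [5.6 2.4 0.3] M [ 0.259 -0.659  0.393] pos [0.5962 0.1446 0.1061] op 0.593 gf 64.7 e6 [-1.077  0.423]
g4 meandiff 6.14 ((0.2618770669276458, 0.01216400365166237), 0.9458366258810804)
```

Request:
play_rows --xyz '[[0,0,0],[0,0,0],[0,0,0],[0,0,0],[0,0,0],[0,0,0],[0,0,0],[0,0,0],[0,0,0],[0,0,0]]' --rot '[[0,0,0.02],[0,0,0.04],[0,0,0.06],[0,0,0.07],[0,0,0.07],[0,0,0.07],[0,0,0.07],[0,0,0.07],[0,0,0.07],[0,0,0.07]]' --grip '[0.2,0.2,0.2,0.2,0.2,0.2,0.2,0.2,0.2,0.2]'

```text
time_s: 20.4
eef_pos: [0.5962, 0.1446, 0.106]
eef_rot: [0.001, 0.574, 0.819, 0.001]
wrist_force: [6.0, 3.0, 1.3]
opening: 0.591
grasp_force: 64.7
```

```bash
python3 s.py
```

```text
20.4 yaw 110.0 q6 -17.46 F [6.  3.  1.3] M [ 0.35  -0.611  0.316] pos [0.5962 0.1446 0.106 ] op 0.591 gf 64.7 e6 [-1.073  0.327]
```

Request:
play_rows --xyz '[[0,0,0],[0,0,0],[0,0,0],[0,0,0],[0,0,0],[0,0,0],[0,0,0],[0,0,0],[0,0,0],[0,0,0]]' --rot '[[0,0,0.02],[0,0,0.04],[0,0,0.05],[0,0,0.05],[0,0,0.05],[0,0,0.05],[0,0,0.05],[0,0,0.05],[0,0,0.05],[0,0,0.05]]' --grip '[0.2,0.2,0.2,0.2,0.2,0.2,0.2,0.2,0.2,0.2]'

```text
time_s: 21.65
eef_pos: [0.5962, 0.1445, 0.1061]
eef_rot: [0.001, 0.594, 0.804, 0.001]
wrist_force: [6.3, 2.2, 0.0]
opening: 0.594
grasp_force: 64.7
```

```bash
python3 s.py g5; python3 fl.py g4 g5
```

```text
21.65 yaw 107.11 q6 -14.57 F [6.3 2.2 0. ] M [ 0.306 -0.621  0.159] pos [0.5962 0.1445 0.1061] op 0.594 gf 64.7 e6 [-0.818  0.137]
g5 meandiff 3.22 ((0.09822152619396718, -0.04305085371389339), 0.9672810855889127)
```

Request:
play_rows --xyz '[[0,0,0],[0,0,0],[0,0,0],[0,0,0],[0,0,0],[0,0,0],[0,0,0],[0,0,0],[0,0,0],[0,0,0]]' --rot '[[0,0,0.02],[0,0,0.04],[0,0,0.06],[0,0,0.08],[0,0,0.09],[0,0,0.09],[0,0,0.09],[0,0,0.09],[0,0,0.09],[0,0,0.09]]' --grip '[0.2,0.2,0.2,0.2,0.2,0.2,0.2,0.2,0.2,0.2]'

```text
time_s: 22.95
eef_pos: [0.5963, 0.1445, 0.1061]
eef_rot: [0.001, 0.63, 0.777, 0.001]
wrist_force: [5.7, 2.2, 0.1]
opening: 0.594
grasp_force: 64.7
```

```bash
python3 s.py
```

```text
22.95 yaw 101.91 q6 -9.39 F [5.7 2.2 0.1] M [ 0.375 -0.591 -0.214] pos [0.5963 0.1445 0.1061] op 0.594 gf 64.7 e6 [-0.374 -0.191]
```

Request:
play_rows --xyz '[[0,0,0],[0,0,0],[0,0,0],[0,0,0],[0,0,0],[0,0,0],[0,0,0],[0,0,0],[0,0,0],[0,0,0]]' --rot '[[0,0,0.02],[0,0,0.04],[0,0,0.06],[0,0,0.08],[0,0,0.09],[0,0,0.09],[0,0,0.09],[0,0,0.09],[0,0,0.09],[0,0,0.09]]' --grip '[0.2,0.2,0.2,0.2,0.2,0.2,0.2,0.2,0.2,0.2]'

```text
time_s: 24.2
eef_pos: [0.5963, 0.1445, 0.1061]
eef_rot: [0.001, 0.664, 0.748, 0.001]
wrist_force: [6.4, 1.7, 1.9]
opening: 0.591
grasp_force: 64.7
```

```bash
python3 s.py
```

```text
24.2 yaw 96.78 q6 -4.26 F [6.4 1.7 1.9] M [ 0.356 -0.598  0.072] pos [0.5963 0.1445 0.1061] op 0.591 gf 64.7 e6 [-0.685  0.051]
```

Request:
play_rows --xyz '[[0,0,0],[0,0,0],[0,0,0],[0,0,0],[0,0,0],[0,0,0],[0,0,0],[0,0,0],[0,0,0],[0,0,0]]' --rot '[[0,0,0.02],[0,0,0.04],[0,0,0.06],[0,0,0.08],[0,0,0.08],[0,0,0.08],[0,0,0.08],[0,0,0.08],[0,0,0.08],[0,0,0.08]]' --grip '[0.2,0.2,0.2,0.2,0.2,0.2,0.2,0.2,0.2,0.2]'

```text
time_s: 25.45
eef_pos: [0.5963, 0.1446, 0.1061]
eef_rot: [0.001, 0.693, 0.721, 0.001]
wrist_force: [6.6, 2.5, 0.3]
opening: 0.592
grasp_force: 64.6
```

```bash
python3 s.py g6; python3 fl.py g5 g6
```

```text
25.45 yaw 92.24 q6 0.3 F [6.6 2.5 0.3] M [ 0.364 -0.64   0.353] pos [0.5963 0.1446 0.1061] op 0.592 gf 64.6 e6 [-1.061  0.338]
g6 meandiff 4.42 ((-0.007343160320502307, -0.2639976790884049), 0.8962859251435925)
```

Click 2 is at yaw of about 97.5, and the torque is now climbing towards click 3.

Request:
play_rows --xyz '[[0,0,0],[0,0,0],[0,0,0],[0,0,0],[0,0,0],[0,0,0],[0,0,0],[0,0,0],[0,0,0],[0,0,0]]' --rot '[[0,0,0.02],[0,0,0.04],[0,0,0.06],[0,0,0.08],[0,0,0.08],[0,0,0.08],[0,0,0.08],[0,0,0.08],[0,0,0.08],[0,0,0.08]]' --grip '[0.2,0.2,0.2,0.2,0.2,0.2,0.2,0.2,0.2,0.2]'

```text
time_s: 26.75
eef_pos: [0.5963, 0.1445, 0.1061]
eef_rot: [0.001, 0.722, 0.692, 0.001]
wrist_force: [6.6, 1.8, 0.2]
opening: 0.594
grasp_force: 64.7
```

```bash
python3 s.py
```

```text
26.75 yaw 87.62 q6 4.91 F [6.6 1.8 0.2] M [ 0.361 -0.692  0.062] pos [0.5963 0.1445 0.1061] op 0.594 gf 64.7 e6 [-0.657  0.042]
```

Request:
play_rows --xyz '[[0,0,0],[0,0,0],[0,0,0],[0,0,0],[0,0,0],[0,0,0],[0,0,0],[0,0,0],[0,0,0],[0,0,0]]' --rot '[[0,0,0.02],[0,0,0.04],[0,0,0.06],[0,0,0.08],[0,0,0.08],[0,0,0.08],[0,0,0.08],[0,0,0.08],[0,0,0.08],[0,0,0.08]]' --grip '[0.2,0.2,0.2,0.2,0.2,0.2,0.2,0.2,0.2,0.2]'

```text
time_s: 28.0
eef_pos: [0.5963, 0.1445, 0.1061]
eef_rot: [0.001, 0.749, 0.663, 0.001]
wrist_force: [5.8, 2.7, 0.8]
opening: 0.593
grasp_force: 64.7
```

```bash
python3 s.py
```

```text
28.0 yaw 82.99 q6 9.53 F [5.8 2.7 0.8] M [ 0.347 -0.649 -0.243] pos [0.5963 0.1445 0.1061] op 0.593 gf 64.7 e6 [-0.254 -0.249]
```

Request:
play_rows --xyz '[[0,0,0],[0,0,0],[0,0,0],[0,0,0],[0,0,0],[0,0,0],[0,0,0],[0,0,0],[0,0,0],[0,0,0]]' --rot '[[0,0,0.02],[0,0,0.04],[0,0,0.06],[0,0,0.08],[0,0,0.08],[0,0,0.08],[0,0,0.08],[0,0,0.08],[0,0,0.08],[0,0,0.08]]' --grip '[0.2,0.2,0.2,0.2,0.2,0.2,0.2,0.2,0.2,0.2]'

```text
time_s: 29.25
eef_pos: [0.5963, 0.1444, 0.1061]
eef_rot: [0.001, 0.775, 0.632, 0.001]
wrist_force: [6.0, 1.2, 0.9]
opening: 0.594
grasp_force: 64.7
```

```bash
python3 s.py g7; python3 fl.py g6 g7
```

```text
29.25 yaw 78.37 q6 14.13 F [6.  1.2 0.9] M [ 0.321 -0.679 -0.462] pos [0.5963 0.1444 0.1061] op 0.594 gf 64.7 e6 [ 0.088 -0.483]
g7 meandiff 5.73 ((0.021160421222937487, -0.3796263234016308), 1.0374384583454286)
```

Past the top at yaw of about 87; assisted towards click 3.

Request:
play_rows --xyz '[[0,0,0],[0,0,0],[0,0,0],[0,0,0],[0,0,0],[0,0,0],[0,0,0],[0,0,0],[0,0,0],[0,0,0]]' --rot '[[0,0,0.02],[0,0,0.04],[0,0,0.06],[0,0,0.08],[0,0,0.08],[0,0,0.08],[0,0,0.08],[0,0,0.08],[0,0,0.08],[0,0,0.08]]' --grip '[0.2,0.2,0.2,0.2,0.2,0.2,0.2,0.2,0.2,0.2]'

```text
time_s: 30.55
eef_pos: [0.5964, 0.1446, 0.1061]
eef_rot: [0.001, 0.799, 0.601, 0.002]
wrist_force: [6.8, 3.1, 0.4]
opening: 0.591
grasp_force: 64.6
```

```bash
python3 s.py
```

```text
30.55 yaw 73.91 q6 18.63 F [6.8 3.1 0.4] M [ 0.435 -0.68   0.44 ] pos [0.5964 0.1446 0.1061] op 0.591 gf 64.6 e6 [-1.069  0.393]
```

Request:
play_rows --xyz '[[0,0,0],[0,0,0],[0,0,0],[0,0,0],[0,0,0],[0,0,0],[0,0,0],[0,0,0],[0,0,0],[0,0,0]]' --rot '[[0,0,0.02],[0,0,0.04],[0,0,0.06],[0,0,0.08],[0,0,0.08],[0,0,0.08],[0,0,0.08],[0,0,0.08],[0,0,0.08],[0,0,0.08]]' --grip '[0.2,0.2,0.2,0.2,0.2,0.2,0.2,0.2,0.2,0.2]'

```text
time_s: 31.8
eef_pos: [0.5963, 0.1446, 0.1061]
eef_rot: [0.001, 0.822, 0.569, 0.002]
wrist_force: [5.8, 2.1, -0.3]
opening: 0.594
grasp_force: 64.6
```

```bash
python3 s.py
```

```text
31.8 yaw 69.33 q6 23.21 F [ 5.8  2.1 -0.3] M [ 0.418 -0.708  0.392] pos [0.5963 0.1446 0.1061] op 0.594 gf 64.6 e6 [-1.099  0.424]
```

Request:
play_rows --xyz '[[0,0,0],[0,0,0],[0,0,0],[0,0,0],[0,0,0],[0,0,0],[0,0,0],[0,0,0],[0,0,0],[0,0,0]]' --rot '[[0,0,0.02],[0,0,0.04],[0,0,0.06],[0,0,0.08],[0,0,0.08],[0,0,0.08],[0,0,0.08],[0,0,0.08],[0,0,0.08],[0,0,0.08]]' --grip '[0.2,0.2,0.2,0.2,0.2,0.2,0.2,0.2,0.2,0.2]'

```text
time_s: 33.05
eef_pos: [0.5963, 0.1445, 0.1061]
eef_rot: [0.001, 0.845, 0.535, 0.002]
wrist_force: [5.7, 2.8, 0.5]
opening: 0.594
grasp_force: 64.6
```

```bash
python3 s.py g8; python3 fl.py g7 g8
```

```text
33.05 yaw 64.7 q6 27.83 F [5.7 2.8 0.5] M [ 0.372 -0.667  0.129] pos [0.5963 0.1445 0.1061] op 0.594 gf 64.6 e6 [-0.676  0.116]
g8 meandiff 7.43 ((0.10078090377376725, 0.27885311564344306), 0.9327545404887099)
```

Click 3 is at yaw of about 76, and the next top at about 62.5.

Request:
play_rows --xyz '[[0,0,0],[0,0,0],[0,0,0],[0,0,0],[0,0,0],[0,0,0],[0,0,0],[0,0,0],[0,0,0],[0,0,0]]' --rot '[[0,0,0.02],[0,0,0.04],[0,0,0.06],[0,0,0.08],[0,0,0.1],[0,0,0.11],[0,0,0.11],[0,0,0.11],[0,0,0.11],[0,0,0.11]]' --grip '[0.2,0.2,0.2,0.2,0.2,0.2,0.2,0.2,0.2,0.2]'

```text
time_s: 34.35
eef_pos: [0.5964, 0.1444, 0.1061]
eef_rot: [0.0, 0.873, 0.487, 0.002]
wrist_force: [5.5, 1.8, 0.0]
opening: 0.591
grasp_force: 64.6
```

```bash
python3 s.py
```

```text
34.35 yaw 58.35 q6 34.16 F [5.5 1.8 0. ] M [ 0.405 -0.66  -0.307] pos [0.5964 0.1444 0.1061] op 0.591 gf 64.6 e6 [-0.146 -0.265]
```

Request:
play_rows --xyz '[[0,0,0],[0,0,0],[0,0,0],[0,0,0],[0,0,0],[0,0,0],[0,0,0],[0,0,0],[0,0,0],[0,0,0]]' --rot '[[0,0,0.02],[0,0,0.04],[0,0,0.06],[0,0,0.06],[0,0,0.06],[0,0,0.06],[0,0,0.06],[0,0,0.06],[0,0,0.06],[0,0,0.06]]' --grip '[0.2,0.2,0.2,0.2,0.2,0.2,0.2,0.2,0.2,0.2]'

```text
time_s: 35.6
eef_pos: [0.5964, 0.1444, 0.1061]
eef_rot: [0.0, 0.887, 0.461, 0.002]
wrist_force: [5.8, 1.4, -0.0]
opening: 0.592
grasp_force: 64.6
```

```bash
python3 s.py
```

```text
35.6 yaw 54.88 q6 37.62 F [ 5.8  1.4 -0. ] M [ 0.377 -0.796 -0.545] pos [0.5964 0.1444 0.1061] op 0.592 gf 64.6 e6 [ 0.212 -0.511]
```

Request:
play_rows --xyz '[[0,0,0],[0,0,0],[0,0,0],[0,0,0],[0,0,0],[0,0,0],[0,0,0],[0,0,0],[0,0,0],[0,0,0]]' --rot '[[0,0,0.02],[0,0,0.04],[0,0,0.05],[0,0,0.05],[0,0,0.05],[0,0,0.05],[0,0,0.05],[0,0,0.05],[0,0,0.05],[0,0,0.05]]' --grip '[0.2,0.2,0.2,0.2,0.2,0.2,0.2,0.2,0.2,0.2]'

```text
time_s: 36.85
eef_pos: [0.5964, 0.1445, 0.1061]
eef_rot: [0.0, 0.899, 0.439, 0.002]
wrist_force: [6.3, 2.2, 0.5]
opening: 0.598
grasp_force: 64.6
```

```bash
python3 s.py g9; python3 fl.py g8 g9; python3 fl.py g3 g9
```

```text
36.85 yaw 52.07 q6 40.45 F [6.3 2.2 0.5] M [ 0.419 -0.722 -0.037] pos [0.5964 0.1445 0.1061] op 0.598 gf 64.6 e6 [-0.369 -0.064]
g9 meandiff 7.7 ((-0.13381807758621278, -0.18944336857393296), 0.8180905275012829)
g9 meandiff 14.04 ((0.01863394015812503, -0.5640239535329954), 0.770876550444783)
```

Click 4 is at yaw 52, torque about zero and no slip. I'll release, lift, go above the cap and shut the fingers.

Request:
play_rows --xyz '[[0,0,0],[0,0,0],[0,0,0],[0,0,-50],[0,0,-100],[0,0,-114],[-44,24,-114],[-88,48,-114],[-132,72,-114],[-132,72,-114]]' --rot '[[0,0,0],[0,0,0],[0,0,0],[0,0,0],[0,0,0],[0,0,0],[0,0,0],[0,0,0],[0,0,0],[0,0,0]]' --grip '[0.85,0.85,0.85,0.85,0.85,0.85,0.3,0.1,0,0]'

```text
time_s: 38.15
eef_pos: [0.5696, -0.0072, 0.2183]
eef_rot: [-0.0, 0.9, 0.437, -0.001]
wrist_force: [0.9, 1.0, 0.1]
opening: 0.011
grasp_force: 0.0
```

Request:
play_rows --xyz '[[0,0,5],[0,0,10],[0,0,15],[0,0,15],[0,0,15],[0,0,15],[0,0,15],[0,0,15],[0,0,15],[0,0,15]]' --rot '[[0,0,0],[0,0,0],[0,0,0],[0,0,0],[0,0,0],[0,0,0],[0,0,0],[0,0,0],[0,0,0],[0,0,0]]' --grip '[0,0,0,0,0,0,0,0,0,0]'

```text
time_s: 39.4
eef_pos: [0.5706, -0.0042, 0.2043]
eef_rot: [0.0, 0.899, 0.439, 0.0]
wrist_force: [0.7, 0.4, -0.6]
opening: 0.001
grasp_force: 0.0
```

```bash
python3 s.py w5
python3 - <<'E'
import numpy as np
from bench import vision
from h import cloud
for n in("scene","side"):
    c=vision.camera(n);P=cloud(c,c["extrinsics"]).reshape(-1,3);ok=c["depth"].ravel()>0
    for z in (.176,.184,.158):
        q=P[ok&(np.hypot(P[:,0]-.572,P[:,1]+.0035)<.04)&(abs(P[:,2]-z)<.004)]
        if len(q): print(n,z,len(q),q.min(0).round(3),q.max(0).round(3))
E
```

```text
39.4 yaw 52.07 q6 25.59 F [ 0.7  0.4 -0.6] M [-0.016  0.033 -0.067] pos [ 0.5706 -0.0042  0.2043] op 0.001 gf 0.0 e6 [-0.001  0.   ]
scene 0.184 3 [ 0.558 -0.013  0.184] [ 0.566 -0.005  0.187]
scene 0.158 31 [ 0.553 -0.02   0.154] [0.584 0.004 0.162]
side 0.158 28 [ 0.558 -0.021  0.155] [ 0.586 -0.003  0.161]
```

The tips are 19 mm above the cap and within 2 mm of its middle. First I'll press to a depth that tells click 3 from click 4 safely.

Request:
play_rows --xyz '[[1,0,10],[1,0,18],[1,0,22],[1,0,26],[1,0,30],[1,0,34],[1,0,38],[1,0,40],[1,0,40],[1,0,40]]' --rot '[[0,0,0],[0,0,0],[0,0,0],[0,0,0],[0,0,0],[0,0,0],[0,0,0],[0,0,0],[0,0,0],[0,0,0]]' --grip '[0,0,0,0,0,0,0,0,0,0]'

```text
time_s: 40.8
eef_pos: [0.5712, -0.0034, 0.1643]
eef_rot: [-0.0, 0.899, 0.439, -0.0]
wrist_force: [-2.5, 1.4, 3.3]
opening: 0.003
grasp_force: 2.0
```

```bash
python3 s.py
```

```text
40.8 yaw 52.07 q6 25.69 F [-2.5  1.4  3.3] M [0.138 0.4   0.027] pos [ 0.5712 -0.0034  0.1643] op 0.003 gf 2.0 e6 [-0.408  0.002]
```

Request:
play_rows --xyz '[[0,0,1],[0,0,2],[0,0,3],[0,0,4],[0,0,4],[0,0,4],[0,0,4],[0,0,4],[0,0,4],[0,0,4]]' --rot '[[0,0,0],[0,0,0],[0,0,0],[0,0,0],[0,0,0],[0,0,0],[0,0,0],[0,0,0],[0,0,0],[0,0,0]]' --grip '[0,0,0,0,0,0,0,0,0,0]'

```text
time_s: 42.05
eef_pos: [0.5715, -0.0035, 0.1614]
eef_rot: [0.0, 0.899, 0.439, 0.0]
wrist_force: [-5.4, 1.1, 11.4]
opening: 0.002
grasp_force: 5.5
```

```bash
python3 s.py
```

```text
42.05 yaw 52.07 q6 25.69 F [-5.4  1.1 11.4] M [ 0.074  0.999 -0.003] pos [ 0.5715 -0.0035  0.1614] op 0.002 gf 5.5 e6 [-0.386  0.002]
```

On the stop at about 20 mm travel, as click 4 should give. A bit firmer.

Request:
play_rows --xyz '[[0,0,0.5],[0,0,1],[0,0,1.5],[0,0,2],[0,0,2.3],[0,0,2.3],[0,0,2.3],[0,0,2.3],[0,0,2.3],[0,0,2.3]]' --rot '[[0,0,0],[0,0,0],[0,0,0],[0,0,0],[0,0,0],[0,0,0],[0,0,0],[0,0,0],[0,0,0],[0,0,0]]' --grip '[0,0,0,0,0,0,0,0,0,0]'

```text
time_s: 43.3
eef_pos: [0.5716, -0.0036, 0.1598]
eef_rot: [0.001, 0.898, 0.439, 0.0]
wrist_force: [-7.4, 1.2, 14.6]
opening: 0.002
grasp_force: 7.7
```

```bash
python3 s.py
```

```text
43.3 yaw 52.08 q6 25.69 F [-7.4  1.2 14.6] M [0.153 1.34  0.036] pos [ 0.5716 -0.0036  0.1598] op 0.002 gf 7.7 e6 [-0.375  0.002]
```

Request:
play_rows --xyz '[[0,0,0.5],[0,0,1],[0,0,1.5],[0,0,1.5],[0,0,1.5],[0,0,1.5],[0,0,1.5],[0,0,1.5],[0,0,1.5],[0,0,1.5]]' --rot '[[0,0,0],[0,0,0],[0,0,0],[0,0,0],[0,0,0],[0,0,0],[0,0,0],[0,0,0],[0,0,0],[0,0,0]]' --grip '[0,0,0,0,0,0,0,0,0,0]'

```text
time_s: 44.55
eef_pos: [0.5717, -0.0037, 0.1587]
eef_rot: [0.001, 0.898, 0.439, 0.0]
wrist_force: [-8.8, 1.0, 18.2]
opening: -0.0
grasp_force: 9.0
```

```bash
python3 s.py
```

```text
44.55 yaw 52.08 q6 25.69 F [-8.8  1.  18.2] M [0.215 1.531 0.037] pos [ 0.5717 -0.0037  0.1587] op -0.0 gf 9.0 e6 [-0.355  0.002]
```

Request:
play_rows --xyz '[[0,0,-10],[0,0,-20],[0,0,-30],[0,0,-45],[0,0,-80],[0,0,-110],[0,0,-110],[0,0,-110],[0,0,-110],[0,0,-110]]' --rot '[[0,0,0],[0,0,0],[0,0,0],[0,0,0],[0,0,0],[0,0,0],[0,0,0],[0,0,0],[0,0,0],[0,0,0]]' --grip '[0,0,0,0,0,0,0,0,0,0]'

```text
time_s: 45.8
eef_pos: [0.5707, -0.0033, 0.2653]
eef_rot: [-0.001, 0.899, 0.439, -0.001]
wrist_force: [0.1, -0.9, -0.8]
opening: -0.002
grasp_force: 0.0
```

```bash
python3 s.py wz
python3 - <<'E'
import numpy as np
from bench import vision
from h import cloud
for n in("scene","side"):
    c=vision.camera(n);P=cloud(c,c["extrinsics"]).reshape(-1,3);ok=c["depth"].ravel()>0
    q=P[ok&(np.hypot(P[:,0]-.572,P[:,1]+.0035)<.016)&(P[:,2]>.13)&(P[:,2]<.18)]
    print(n,"cap top z",np.percentile(q[:,2],90).round(4))
E
```

```text
45.8 yaw 52.07 q6 25.69 F [ 0.1 -0.9 -0.8] M [ 0.046  0.003 -0.023] pos [ 0.5707 -0.0033  0.2653] op -0.002 gf 0.0 e6 [0.01 0.  ]
scene cap top z 0.1656
side cap top z 0.1666
```

Pressed to 18 N on the stop at click 4 depth. The cap has sprung back up and the arm is clear, so I'm handing in.

```bash
python3 -c "
from bench import ctrl
print(ctrl.hand_in())"
```

```text
the job is handed in; nothing more can be done
None
```

I handed the job in at about 46 s: the dial is on its fourth click from the stop (the stop was felt at about 0.9 N·m), and the ram was pressed onto its stop at about 18 N and let go. The travel was about 20 mm, which should put the pin about 15 mm deep; I inferred that from the travel, and the hand-in returned no verdict.

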